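# Release the white grinding ball

## Task

With the fingertips, push the ball dispenser's white catch tray fully home under the chutes. Then press down the orange paddle of the lane that holds the white grinding ball, so that its gate lifts and the ball rolls into the tray, and let the paddle come back up so that the gate is shut again. Leave the other lane shut with its dark ball behind the gate, do not touch the balls or pick anything up, and leave the other things on the bench where they are.

Things in the scene. Friction and masses are not known exactly. Their poses are not given: they have to be found in the camera images.
- dispenser: Fixed dispenser for milling balls; grey base (x -165 to +110, y +-95 mm), two blue chutes, two levers. Origin on the bench below the lever pivots (88 mm high, y = +-70 mm); -x is downhill, towards the catch tray (roughly the robot's left), +y points away from the robot, z up. Nothing on it is higher than 118 mm.
- tray (a joint): How far the catch tray is pulled out, m: 0 fully home (a hard stop), 0.06 fully out; it slides along the dispenser's -x as it comes out, with about 1 N of friction. Stays where it is left.
- tray_tab (a point): Middle of the outer face of the white upright push tab at the tray's outer end, 40 mm above the bench. The tab is 60 mm wide (along the dispenser's y), 4 mm thick, from 10 to 56 mm above the bench. Push it towards the dispenser's +x. Axes as the dispenser's.
- tray_floor (a point): Centre of the inner floor of the white catch tray, 13 mm above the bench. The tray is 66 (x) by 160 (y) by 24 mm high outside with 3 mm walls and a divider across the middle, one pocket per lane. Axes as the dispenser's.
- lever_near (a joint): Angle of the near lane's rocking lever, rad: 0 at rest (gate shut), 0.4 fully pressed (hard stop). The gate foot rises about 85 mm per rad and lets the 24 mm ball pass above about 0.28. A spring returns it: it takes about 2.5 N on the paddle to start and 5.5 N to hold fully down.
- lever_far (a joint): The same for the far lane's lever.
- paddle_near (a point): Middle of the top face of the near lane's orange paddle, 40 x 40 mm, at the dispenser's x = +80, y = -70 mm, 110 mm above the bench at rest, 33 mm lower when fully pressed (it then lies 2 mm further along the dispenser's +x). Press straight down.
- paddle_far (a point): The same for the far lane's paddle, at the dispenser's x = +80, y = +70 mm.
- lane_near (a point): Where the centre of a ball rests behind the shut gate of the near lane, 58 mm above the bench. The chute is open on top, 32 mm wide inside, runs along the dispenser's x at y = -42 mm from x = +30 mm (floor 63 mm high) down to the spout at x = -100 mm (40 mm high); the orange gate blade at x = -80 mm hangs from the lever's end and stops the ball.
- lane_far (a point): The same for the far lane, at y = +42 mm.
- ball_white: Loose white ceramic grinding ball, 24 mm in diameter, 43 g; origin at its centre. Waits behind the gate of either lane.
- ball_steel: Loose dark steel grinding ball, 24 mm in diameter, 56 g; origin at its centre. Waits behind the gate of the other lane.
- weigh_bottle_a: Low glass weighing bottle with lid, 42 x 42 x 58 mm, origin under its centre; a bystander.
- weigh_bottle_b: The second glass weighing bottle, same size; a bystander.
- petri: Petri dish with lid, 60 mm across, 15 mm high, origin under its centre; a bystander.
- stopper: Hollow glass stopper lying on its side, 35 x 30 x 35 mm, origin under its centre; a bystander.

How it is judged:
By the outcome, as a careful person would: the job done as asked, in the order asked, and still so for the second after the job is handed in, with the robot touching nothing.
It also fails if it takes over 48 s, if anything falls off the work surface, if the arm or the gripper's body presses on something with over 40 N, if the wrist force passes 120 N, or if a joint passes its speed limit or range.

## Robot

A 6-joint arm with a two-finger parallel gripper is mounted at the origin on a cart in front of the work surface, level with it; the furniture and walls round the work are solid. World frame = base frame: x ahead of the robot, y to its left, z up, the work surface at z = 0. Lengths are in m, angles in rad, forces in N, time in s.
With the tool pointing down it reaches from about 0.275 to 0.875 m from the base axis. Payload 12.5 kg.
Tool frame: the origin (TCP) lies at the very end of the fingers, on their centre line; the grasp point (between the pads) lies 19 mm behind it; x points along the fingers, z is the direction in which the jaws open and shut, and the axes are right-handed (so a half turn about x gives the same grasp; the last joint's range is limited). The gripper opens to 85 mm and grips with 20 to 120 N. Pads are 22 mm wide; open, the fingers measure 114 mm over their backs; the gripper's body (76 mm by 85 mm) begins 54 mm behind the grasp point. The pads swing forward as they close: fully open they stand 13 mm farther back than shut.
Start: joints at [1.251, 0.351, 1.652, -0, 1.139, -0.085], TCP at [0.128, 0.535, 0.231] pointing down, gripper open.
Joint ranges: [-2.75, 2.75], [-0.79, 2.1], [0.01, 2.65], [-1.57, 4.71], [0.07, 3.14], [-2.87, 2.87]. Speed limits (rad/s): [2.22, 2.22, 2.79, 3.14, 3.14, 3.14].

## Interface

Orientations are given as a unit quaternion [w, x, y, z].
In Python, from cell import ctrl gives the robot as it stands.
- The arm moves only by the tool drive_tool, never from a script. Its argument "deltas" is a list that holds one entry, the list of rows, each a list of 5 numbers: the shift along the world's x, y, z in units of 30 mm (1.0 is 30 mm), then the turn about the world's z in units of 8 degrees (1.0 is 8 degrees), then the gripper command: -1 is shut, 1 is fully open, values between are in proportion. A call has 1 to 8 rows; each row is the pose to reach, as a shift and turn from the pose measured when the call began; what a row does not reach only later rows make up. A row lasts 1/8 s, in which the tool goes at most 62.5 mm and 10.7 degrees, less where a joint would pass 70% of its speed; a pose out of reach is approached as far as the arm can. A call with a gripper value outside its range is refused whole. The fingers move at their own pace and stop on an object; "squeeze" is the grip in N (left out, the last holds). Time passes only in rows, so rows that repeat a pose let the fingers close. It gives the time, the measured TCP pose, the force and the opening at its end, in the units of the state.
- ctrl.sense(): the state, without advancing time (a new reading comes with each control period).
- ctrl.read_camera(name): name is "scene" or "top" or "wrist"; returns the picture (420x560x3 uint8, red, green, blue); there is no depth.
- ctrl.camera_model(name): a dict with "fovy" (degrees; the focal length in pixels is half the picture's height over the tangent of half this angle, whatever the lens; pixels are square), "cx", "cy" (the principal point, pixels), "k1" (the pictures are not rectified: a ray, as slopes to the right and down, at radius r is drawn at 1 + k1 r^2 times it, then the intrinsics apply), "view" (4x4, takes a point from world to camera coordinates). Camera axes: x right, y up, looking along -z (the intrinsics and any distortion apply to the point x, -y, -z); pixel columns grow to the right and rows downward; lengths in m; the calibration is good to about 2 mm. A picture is of the moment at which its call begins: read the wrist's pose just before it. camera_model takes no time and is no camera call; for the wrist camera it gives the pose at the moment of the call.
- ctrl.sign_off(): hands the job in, once; it reports no verdict.
Trained networks look in the newest picture that a camera, given by its name, has taken for a name from the list of things; names that differ only in an ending like _2 or _b are one class to them, and where a whole thing is asked for, a point or a joint stands for the part that bears it (a point fixed in the world has none). Each returns a list of dicts, best first, with "conf" (0 to 1); they miss things now and then, are a little off and sometimes report something else, mostly with a low value. They report only what shows in the picture. A call takes as long as a camera call.
- ctrl.recognise(target, camera): "box" ([left, top, width, height] as shares, 0 to 1, of the picture: columns of its width, rows of its height, round what is visible of it).
- ctrl.mark_of(target, camera): "point" ([column, row] as shares, 0 to 1, of the picture: columns of its width, rows of its height: a listed point, or the origin of a listed thing).
The state is a dict: "t": time; "q": joint angles; "dq": joint speeds; "joint_torque": joint torques, N m; "position": TCP position; "ee_rot": TCP orientation; "wrist_force": force on the tool from outside, world axes, zero at the start; "moment": the same for the moment, N m; "opening": opening from 0.0 (shut) to 1.0 (fully open).
Only numpy, scipy, OpenCV 4.12 (cv2) and the standard library are available. Lean on these libraries where they do the work, as an engineer would, in place of code of your own. Each camera call takes 0.05 s, during which the arm holds its last target. There are 200 camera calls.

## Working session

There is one attempt and no reset: what is moved stays moved. The work goes in short steps, Python scripts to look and compute and a tool call to move; the robot and the scene stay as the last step left them, time stands still between calls to the robot, and variables do not carry over. Pictures are saved under pics/ and viewed, about 8 in all and at most 12, crops included, and the job is handed in when it is done.

Besides the shell and the picture viewer there is one more tool, called after "Request:" in YAML: its name, and indented under it one key for each argument. drive_tool: Moves the arm, as the interface text tells. Its arguments: {"type":"object","properties":{"deltas":{"type":"array"},"squeeze":{"type":"number"}},"required":["deltas"]}

```bash
mkdir -p pics; cat > h.py <<'E'
import numpy as np, cv2
from cell import ctrl
def K(m):
    f=210/np.tan(np.radians(m['fovy'])/2); return np.array([[f,0,m['cx']],[0,f,m['cy']],[0,0,1.]]),np.array([m['k1'],0,0,0.])
def ray(m,px):
    k,d=K(m); u=cv2.undistortPoints(np.array([[px]],float),k,d)[0,0]
    V=np.array(m['view']); R=V[:3,:3]; c=-R.T@V[:3,3]
    v=R.T@np.array([u[0],-u[1],-1]); return c,v/np.linalg.norm(v)
def atz(m,px,z):
    c,v=ray(m,px); return c+v*(z-c[2])/v[2]
def proj(m,P):
    k,d=K(m); V=np.array(m['view']); p=np.atleast_2d(P)@V[:3,:3].T+V[:3,3]; p=p*[1,-1,-1]
    return cv2.projectPoints(p,np.zeros(3),np.zeros(3),k,d)[0][:,0]
def tri(rs):
    A=0;b=0
    for c,v in rs:
        M=np.eye(3)-np.outer(v,v);A=A+M;b=b+M@c
    x=np.linalg.solve(A,b); return x,[np.linalg.norm((np.eye(3)-np.outer(v,v))@(x-c)) for c,v in rs]
def save(im,n): cv2.imwrite('pics/'+n,im[:,:,::-1])
E
python3 - <<'E'
from h import *
s=ctrl.sense();print({k:np.round(s[k],3) for k in('t','position','ee_rot','wrist_force','opening')})
ims=[ctrl.read_camera(c) for c in('scene','top')]
save(ims[0],'scene0.png');save(ims[1],'top0.png')
ms={c:ctrl.camera_model(c) for c in('scene','top')}
for n in['tray_tab','tray_floor','paddle_near','paddle_far','lane_near','lane_far','ball_white','ball_steel','dispenser','weigh_bottle_a','petri','stopper']:
    rs=[]
    for c in ms:
        r=ctrl.mark_of(n,c)
        for q in r[:2]: print(n,c,round(q['conf'],2),np.round(np.array(q['point'])*[560,420],1),end=' ')
        if r: rs.append(ray(ms[c],np.array(r[0]['point'])*[560,420]))
    if len(rs)==2: x,e=tri(rs);print(np.round(x,4),np.round(e,4))
    else: print()
E
```

```text
{'t': np.float64(0.0), 'position': array([0.128, 0.535, 0.231]), 'ee_rot': array([ 0.555, -0.438,  0.555,  0.438]), 'wrist_force': array([-0.458,  0.867,  0.075]), 'opening': np.float64(1.0)}
tray_tab scene 0.96 [258.7 218.3] tray_tab scene 0.43 [266.3 230.6] tray_tab top 0.74 [241.8 212.6] [0.5688 0.2007 0.0215] [0.0024 0.0024]
tray_floor scene 0.9 [265.7 229.4] tray_floor top 0.56 [257.6 218. ] tray_floor top 0.48 [352.3 211.9] [0.5554 0.1587 0.0128] [0.0013 0.0013]
paddle_near scene 0.67 [243.5 186.8] paddle_near top 0.62 [339.1 266.5] paddle_near top 0.2 [313.8 234.4] [ 0.3904 -0.0124  0.2748] [0.0272 0.0272]
paddle_far scene 0.97 [337.8 237.3] paddle_far top 0.58 [354.5 212.2] [ 0.5484 -0.0846  0.1202] [0.0025 0.0025]
lane_near scene 0.9 [263.4 237. ] lane_near top 0.86 [284.8 243. ] [0.4837 0.0863 0.0612] [0.0002 0.0002]
lane_far scene 0.61 [294.3 226. ] lane_far top 0.84 [290.8 214.3] [0.5598 0.0665 0.0672] [0.0044 0.0044]
ball_white scene 0.51 [333.2 335.6] ball_white scene 0.41 [292.6 220.8] ball_white top 0.48 [286.2 209.9] ball_white top 0.42 [391.8 266.7] [ 0.6716  0.0472 -0.3957] [0.0468 0.0468]
ball_steel scene 0.44 [254.  213.7] ball_steel scene 0.37 [264.2 233.3] ball_steel top 0.61 [286.4 242.3] [0.4712 0.0879 0.1322] [0.0096 0.0096]
dispenser scene 0.57 [295.9 267. ] dispenser top 0.93 [310.8 234.6] [ 0.5141  0.013  -0.0027] [0.0052 0.0052]
weigh_bottle_a scene 0.94 [402.3 298.1] weigh_bottle_a scene 0.86 [334.  338.9] weigh_bottle_a top 0.66 [403.6 191.6] weigh_bottle_a top 0.58 [392.3 267.3] [ 0.6157 -0.2311  0.0026] [0.0069 0.0069]
petri scene 0.73 [178.1 217. ] petri scene 0.46 [333.4 338.8] petri top 0.8 [171.8 267.5] [ 0.4291  0.3913 -0.0052] [0.002 0.002]
stopper scene 0.63 [242.3 187.6] stopper scene 0.54 [263.2 234.7] stopper top 0.55 [395.3 265.9] stopper top 0.46 [163.9 177.8] [ 0.36   -0.1007  0.33  ] [0.0591 0.0591]
```

```bash
python3 - <<'E'
import cv2
a=cv2.imread('pics/top0.png')[130:330,130:450];cv2.imwrite('pics/top0c.png',cv2.resize(a,None,fx=2.5,fy=2.5,interpolation=cv2.INTER_CUBIC))
a=cv2.imread('pics/scene0.png')[150:390,140:460];cv2.imwrite('pics/scene0c.png',cv2.resize(a,None,fx=2.5,fy=2.5,interpolation=cv2.INTER_CUBIC))
E
```

```text
(no output)
```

View pics/top0c.png

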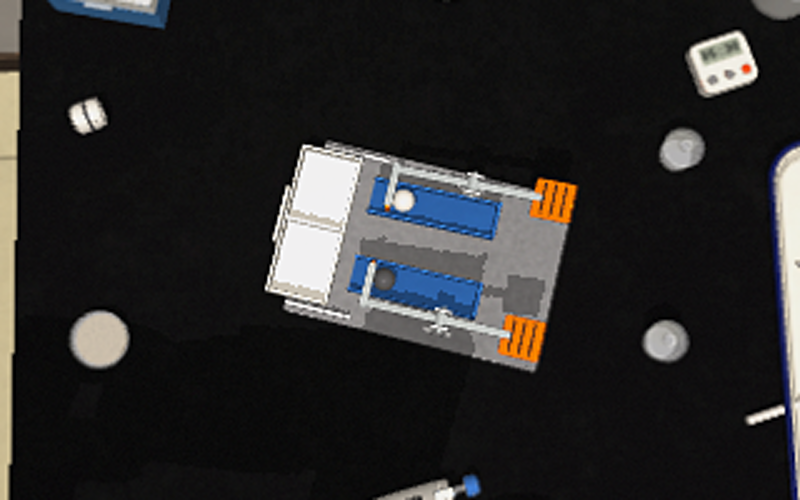

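View pics/scene0c.png

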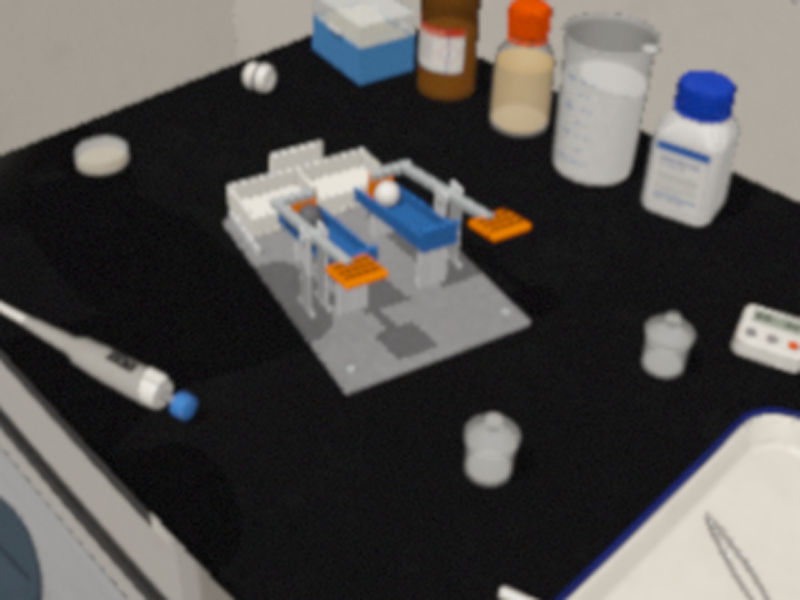

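```bash
cat > fit.py <<'E'
from h import *
from scipy.optimize import least_squares
ms={c:ctrl.camera_model(c) for c in('scene','top')}
def disp(p,P):
    c,s=np.cos(p[2]),np.sin(p[2]); P=np.atleast_2d(P)
    return np.c_[p[0]+c*P[:,0]-s*P[:,1],p[1]+s*P[:,0]+c*P[:,1],P[:,2]]
if __name__=='__main__':
    mm=.001
    pf=[80*mm,70*mm,110*mm];pn=[80*mm,-70*mm,110*mm]
    rows=[('top',pf,(351.2,210)),('top',pn,(338.8,265.6)),('scene',pf,(340,240)),('scene',pn,(282.8,258))]
    for c,n,px in[('top','far',(291.2,210)),('top','near',(284,241.6)),('scene','far',(294.8,227.2))]:
        rows.append((c,[-.066,.042*(1 if n=='far' else -1),.058],px))
    rows+=[('top',[.11,-.095,.01],(130+535/2.5,130+371/2.5)),('scene',[.11,-.095,.01],(140+347/2.5,150+393/2.5)),('scene',[.11,.095,.01],(140+530/2.5,150+323/2.5))]
    f=lambda p:np.concatenate([proj(ms[c],disp(p,P))[0]-px for c,P,px in rows])
    r=least_squares(f,[.514,.013,-1.75],loss='soft_l1')
    p=r.x;print('pose',np.round(p,4));print(np.round(f(p).reshape(-1,2),1))
    np.save('pose.npy',p)
    for n,P in[('far',pf),('near',pn)]:print('paddle',n,disp(p,P)[0].round(4))
    x,e=tri([ray(ms['top'],(351.2,210)),ray(ms['scene'],(340,240))]);print('far tri',x.round(4),e)
    x,e=tri([ray(ms['top'],(338.8,265.6)),ray(ms['scene'],(282.8,258))]);print('near tri',x.round(4),e)
    # tab top edge
    x,e=tri([ray(ms['top'],(242,215.2)),ray(ms['scene'],(140+297/2.5,150+150/2.5))]);print('tabtop tri',x.round(4),e)
    R=np.array([[np.cos(p[2]),-np.sin(p[2])],[np.sin(p[2]),np.cos(p[2])]])
    print('tabtop in disp',(R.T@(x[:2]-p[:2])).round(4))
    for z in(.04,.056):
        y=atz(ms['top'],(242,215.2),z);print('tab z',z,y.round(4),(R.T@(y[:2]-p[:2])).round(4))
    print('+x dir',R[:,0].round(3),'tool yaw now?')
    for n,px in [('bottle',(403.6,191.6)),('bottle2',(396,266)),('petri',(170,266)),('stopper',(165,176))]: print(n,atz(ms['top'],px,.02).round(3))
E
python3 fit.py
python3 -c "
from h import *
from scipy.spatial.transform import Rotation as R
q=ctrl.sense()['ee_rot'];print(R.from_quat([q[1],q[2],q[3],q[0]]).as_matrix().round(3))"
```

```text
pose [ 0.5105  0.0143 -1.8348]
[[ 0.5  0.1]
 [ 0.3 -0.3]
 [ 0.  -1.3]
 [-0.3 -0.6]
 [ 0.4  0.2]
 [-0.2  0.1]
 [-0.1  0.7]
 [ 0.3  0.6]
 [-0.6 -0.5]
 [ 0.9 -0.7]]
paddle far [ 0.5572 -0.0812  0.11  ]
paddle near [ 0.4221 -0.0447  0.11  ]
far tri [ 0.5582 -0.0806  0.1058] [np.float64(0.00015487736332510016), np.float64(0.0001548773633251383)]
near tri [ 0.4219 -0.0446  0.1085] [np.float64(0.0007431353991438254), np.float64(0.0007431353991438405)]
tabtop tri [0.5601 0.1951 0.0537] [np.float64(0.0014054623361768185), np.float64(0.0014054623361766162)]
tabtop in disp [-0.1875  0.0007]
tab z 0.04 [0.561  0.1972 0.04  ] [-0.1897  0.001 ]
tab z 0.056 [0.5587 0.1957 0.056 ] [-0.1877 -0.0009]
+x dir [-0.261 -0.965] tool yaw now?
bottle [ 0.617 -0.233  0.02 ]
bottle2 [ 0.421 -0.201  0.02 ]
petri [0.434 0.389 0.02 ]
stopper [0.676 0.406 0.02 ]
[[-0.    -0.973  0.233]
 [-0.     0.233  0.973]
 [-1.     0.    -0.   ]]
```

Request:
drive_tool:
  deltas:
    - [[2, -1.3, 0, -0.2, -1], [4, -2.6, 0, -0.2, -1], [6, -4, -0.5, -0.2, -1], [8, -5.3, -1, -0.2, -1], [10, -6.6, -1.5, -0.2, -1], [12, -8, -2, -0.2, -1], [13.5, -9, -3, -0.2, -1], [14.8, -9.8, -3.5, -0.2, -1]]

```text
t: 2.3
position: [0.5363, 0.2637, 0.1413]
ee_rot: [0.561, -0.43, 0.561, 0.43]
wrist_force: [0.4, 0.5, 0.2]
opening: 0.005
```

Request:
drive_tool:
  deltas:
    - [[1.2, -0.7, -1.2, 0, -1], [1.2, -0.7, -2.5, 0, -1], [1.2, -0.7, -3.6, 0, -1], [1.2, -0.7, -3.6, 0, -1]]

```text
t: 2.8
position: [0.5709, 0.2422, 0.0312]
ee_rot: [0.56, -0.43, 0.563, 0.431]
wrist_force: [-0.5, 0.4, 0.1]
opening: 0.004
```

```bash
python3 - <<'E'
from fit import *
s=ctrl.sense();print(np.round(s['position'],4),np.round(s['wrist_force'],2))
a=ctrl.read_camera('top')[150:290,200:400];b=ctrl.read_camera('scene')[150:290,200:400]
save(np.vstack([cv2.resize(x,(428,300),interpolation=cv2.INTER_CUBIC) for x in(a,b)]),'pre.png')
p=np.load('pose.npy');c,S=np.cos(p[2]),np.sin(p[2]);d=s['position'][:2]-p[:2];print('tcp disp',c*d[0]+S*d[1],-S*d[0]+c*d[1])
E
```

```text
[0.5709 0.2422 0.0312] [-0.53  0.41  0.13]
tcp disp -0.23573259215026474 -0.00120362374187509
```

View pics/pre.png

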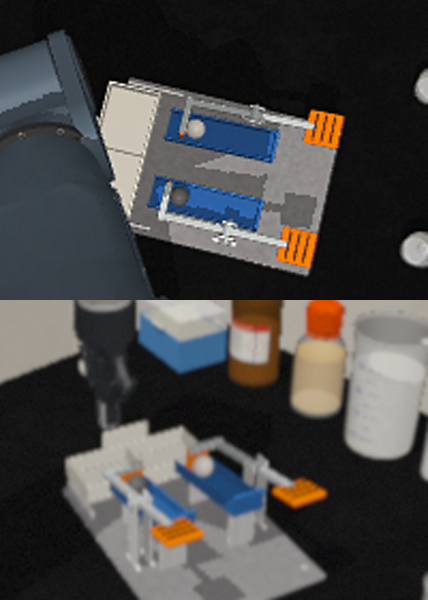

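Request:
drive_tool:
  deltas:
    - [[-0.1, -0.4, 0, 0, -1], [-0.2, -0.75, 0, 0, -1], [-0.26, -0.97, 0, 0, -1], [-0.3, -1.1, 0, 0, -1], [-0.34, -1.25, 0, 0, -1], [-0.34, -1.25, 0, 0, -1]]

```text
t: 3.65
position: [0.5624, 0.2053, 0.0343]
ee_rot: [0.562, -0.43, 0.561, 0.43]
wrist_force: [-0.4, -0.4, 0.2]
opening: -0.0
```

Request:
drive_tool:
  deltas:
    - [[-0.04, -0.15, 0, 0, -1], [-0.08, -0.3, 0, 0, -1], [-0.12, -0.45, 0, 0, -1], [-0.16, -0.6, 0, 0, -1], [-0.16, -0.6, 0, 0, -1]]

```text
t: 4.28
position: [0.5575, 0.1868, 0.0342]
ee_rot: [0.562, -0.43, 0.561, 0.43]
wrist_force: [-0.8, -0.0, -0.2]
opening: 0.002
```

```bash
python3 - <<'E'
from fit import *
s=ctrl.sense();print(np.round(s['position'],4),np.round(s['wrist_force'],2))
a=ctrl.read_camera('top')[150:290,200:400];b=ctrl.read_camera('scene')[170:270,200:343]
save(np.vstack([cv2.resize(x,(560,392),interpolation=cv2.INTER_CUBIC) for x in(b,)]),'push1.png')
p=np.load('pose.npy');c,S=np.cos(p[2]),np.sin(p[2]);d=s['position'][:2]-p[:2];print('tcp disp',c*d[0]+S*d[1],-S*d[0]+c*d[1])
E
```

```text
[0.5575 0.1868 0.0342] [-0.78 -0.04 -0.22]
tcp disp -0.17877117496098882 0.00030932172175601735
```

View pics/push1.png

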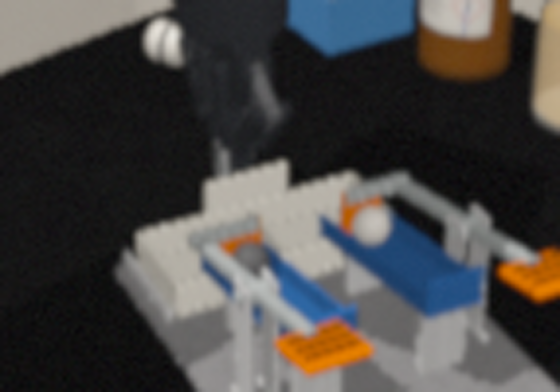

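The picture shows the fingers behind the tab (around 225,165), and the tray has begun to move in. I'll keep pushing until I hit the stop.

Request:
drive_tool:
  deltas:
    - [[-0.03, -0.13, 0, 0, -1], [-0.06, -0.25, 0, 0, -1], [-0.1, -0.38, 0, 0, -1], [-0.13, -0.5, 0, 0, -1], [-0.13, -0.5, 0, 0, -1]]

```text
t: 5.0
position: [0.5567, 0.1822, 0.035]
ee_rot: [0.568, -0.428, 0.555, 0.431]
wrist_force: [12.5, 78.9, -22.1]
opening: -0.002
```

Request:
drive_tool:
  deltas:
    - [[0.13, 0.5, 0, 0, -1], [0.3, 1.1, 0, 0, -1], [0.5, 1.8, 0, 0, -1], [0.5, 1.8, 2, 0, -1], [0.5, 1.8, 3.5, 0, -1], [0.5, 1.8, 5.2, 0, -1], [0.5, 1.8, 5.2, 0, -1]]

```text
t: 5.88
position: [0.5736, 0.2363, 0.1951]
ee_rot: [0.57, -0.429, 0.553, 0.43]
wrist_force: [0.1, -0.1, -0.7]
opening: 0.002
```

```bash
python3 - <<'E'
from fit import *
s=ctrl.sense();print(np.round(s['position'],4),np.round(s['wrist_force'],2))
b=ctrl.read_camera('scene')[170:270,200:343];w=ctrl.read_camera('wrist')
save(np.hstack([cv2.resize(b,(400,300),interpolation=cv2.INTER_CUBIC),cv2.resize(w,(400,300))]),'push2.png')
E
```

```text
[0.5736 0.2363 0.1951] [ 0.1  -0.06 -0.72]
```

View pics/push2.png

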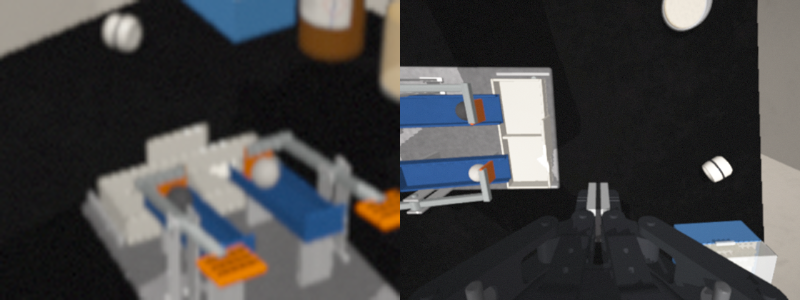

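Request:
drive_tool:
  deltas:
    - [[-0.1, -1.8, 0, 0, -1], [-0.2, -3.6, 0, 0, -1], [-0.3, -5.4, 0, 0, -1], [-0.4, -7.2, 0, 0, -1], [-0.5, -9, 0, 0, -1], [-0.55, -10.6, -0.5, 0, -1], [-0.55, -10.6, -1.2, 0, -1], [-0.55, -10.6, -1.2, 0, -1]]

```text
t: 6.98
position: [0.5536, -0.0824, 0.1522]
ee_rot: [0.567, -0.426, 0.557, 0.432]
wrist_force: [0.4, 0.0, -0.1]
opening: 0.001
```

```bash
python3 - <<'E'
from fit import *
s=ctrl.sense();print(s['t'],np.round(s['position'],4),np.round(s['wrist_force'],2))
w=ctrl.read_camera('wrist');mw=ctrl.camera_model('wrist');t=ctrl.read_camera('top')
p=np.load('pose.npy')
print('paddle proj in wrist',proj(mw,disp(p,[[.08,.07,.11],[.06,.05,.11],[.1,.09,.11],[.06,.09,.11],[.1,.05,.11]])).round(0).tolist())
c,S=np.cos(p[2]),np.sin(p[2])
m=ms['scene'];y=atz(m,(263.6,215),.056);d=y[:2]-p[:2];print('tab scene z56 disp',c*d[0]+S*d[1],-S*d[0]+c*d[1])
print('tray tab home? top marks',[(round(r['conf'],2),np.round(np.array(r['point'])*[560,420],1)) for r in ctrl.mark_of('tray_tab','top')[:2]])
save(np.hstack([cv2.resize(t[170:290,210:370],(400,300),interpolation=cv2.INTER_CUBIC),cv2.resize(w,(400,300))]),'pad.png')
E
```

```text
6.975 [ 0.5536 -0.0824  0.1522] [ 0.36  0.04 -0.08]
paddle proj in wrist [[280.0, 243.0], [310.0, 214.0], [250.0, 270.0], [308.0, 269.0], [249.0, 215.0]]
tab scene z56 disp -0.1560873425068651 0.0011450842181688348
tray tab home? top marks [(0.6, array([252.8, 214.7])), (0.4, array([334., 264.]))]
```

View pics/pad.png

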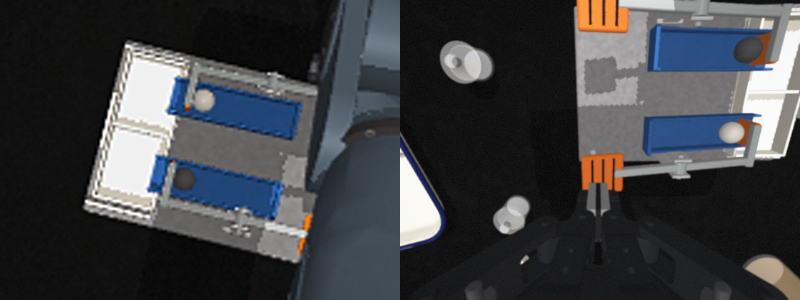

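Request:
drive_tool:
  deltas:
    - [[0.12, 0, -0.5, 0, -1], [0.12, 0, -0.9, 0, -1], [0.12, 0, -1.2, 0, -1], [0.12, 0, -1.5, 0, -1], [0.12, 0, -1.5, 0, -1]]

```text
t: 7.75
position: [0.5587, -0.0817, 0.1094]
ee_rot: [0.568, -0.428, 0.555, 0.431]
wrist_force: [-0.8, 1.2, 0.5]
opening: 0.002
```

Request:
drive_tool:
  deltas:
    - [[0, 0, -0.3, 0, -1], [0, 0, -0.6, 0, -1], [0, 0, -0.85, 0, -1], [0, 0, -1, 0, -1], [0, 0, -1, 0, -1], [0, 0, -1, 0, -1]]

```text
t: 8.5
position: [0.5591, -0.0817, 0.0797]
ee_rot: [0.568, -0.428, 0.555, 0.431]
wrist_force: [2.5, -0.2, 5.2]
opening: -0.0
```

```bash
python3 - <<'E'
from fit import *
s=ctrl.sense();print(s['t'],np.round(s['position'],4),np.round(s['wrist_force'],2))
t=ctrl.read_camera('top');b=ctrl.read_camera('scene')
save(np.hstack([cv2.resize(t[170:290,210:370],(400,300),interpolation=cv2.INTER_CUBIC),cv2.resize(b[170:290,210:370],(400,300),interpolation=cv2.INTER_CUBIC)]),'press.png')
E
```

```text
8.5 [ 0.5591 -0.0817  0.0797] [ 2.48 -0.21  5.16]
```

View pics/press.png

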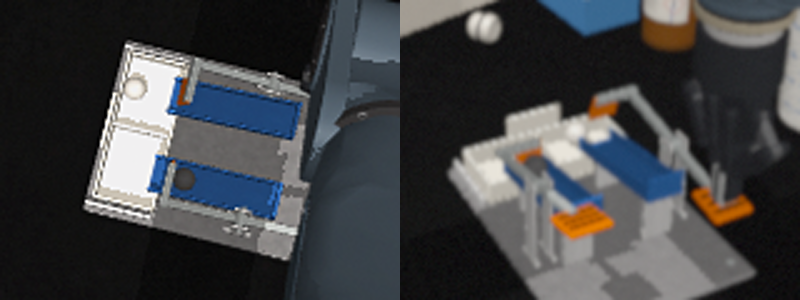

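The top view shows the white ball in the far pocket of the tray at (133,88). The gate is raised, and the dark ball is still in its lane at (184,178). I'll release the paddle slowly and retreat.

Request:
drive_tool:
  deltas:
    - [[0, 0, 0.3, 0, -1], [0, 0, 0.6, 0, -1], [0, 0, 0.9, 0, -1], [0, 0, 1.2, 0, -1], [0, 0, 2, 0, -1], [0, 0, 3.5, 0, -1], [0, -1.5, 4.5, 0, -1], [0, -3, 5, 0, -1]]

```text
t: 9.6
position: [0.5592, -0.1726, 0.2319]
ee_rot: [0.568, -0.429, 0.555, 0.431]
wrist_force: [-0.0, 0.2, -0.2]
opening: 0.002
```

Request:
drive_tool:
  deltas:
    - [[0, -1.8, 0, 0, -1], [0, -3.5, 0, 0, -1], [0, -3.5, 0, 0, -1], [0, -3.5, 0, 0, -1]]

```text
t: 10.1
position: [0.5588, -0.2772, 0.2317]
ee_rot: [0.568, -0.428, 0.555, 0.431]
wrist_force: [-0.1, 0.0, 0.4]
opening: 0.008
```

```bash
python3 - <<'E'
from fit import *
s=ctrl.sense();print(s['t'],np.round(s['position'],4),np.round(s['wrist_force'],2))
t=ctrl.read_camera('top');b=ctrl.read_camera('scene')
save(np.hstack([cv2.resize(t[170:290,210:370],(400,300),interpolation=cv2.INTER_CUBIC),cv2.resize(b[170:290,210:370],(400,300),interpolation=cv2.INTER_CUBIC)]),'end.png')
E
```

```text
10.1 [ 0.5588 -0.2772  0.2317] [-0.14  0.04  0.42]
```

View pics/end.png

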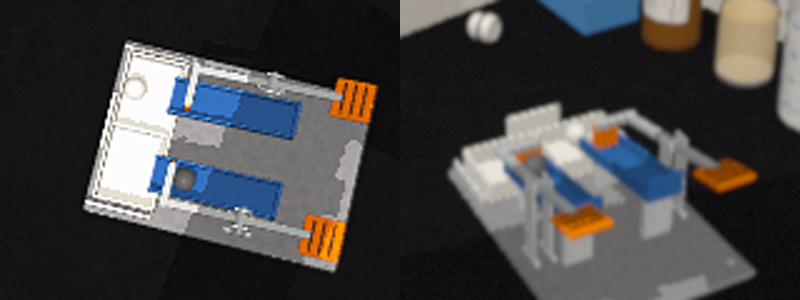

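```bash
python3 -c "
from cell import ctrl
print(ctrl.sign_off())"
```

```text
the job is handed in; nothing more can be done
None
```

The white ball is in the far pocket of the tray and both gates are shut. I handed the job in at about 10 s on the robot's clock.

- **Tray:** I pushed the tab with the shut fingertips, about 32 mm in by the camera, until it hit the hard stop. The wrist force peaked at about 79 N there, more than intended but below the 120 N limit. The home position isn't given as a number, so "fully home" rests on that hard stop. The camera placed the tab at x about -156 mm after I backed off. The pushing position, allowing for finger thickness, gives about -159 mm, which agrees to within a few mm.
- **Paddle:** The white ball was in the far lane. I pressed that paddle 30 mm down (5.2 N), saw the ball roll into the tray, then let the paddle back up and moved the arm clear.
- **Last checks:** The final pictures show both paddles up and the dark ball still behind the near gate. The wrist force is near zero, so the robot is touching nothing. I didn't re-measure the bottles, petri dish or stopper at the end, but the arm's path stayed clear of them and I felt no contact.
- **Disagreements:** The networks' first marks for the near paddle, the white ball and the stopper were wrong. I used a pose fitted to the pictures instead, which matched to about 1 pixel.

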